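Third hand for the hook rail

ROBOT

A 7-joint arm with a two-finger parallel gripper is mounted at the origin on the work surface. World frame = base frame: x ahead of the robot, y to its left, z up, the work surface at z = 0. Lengths are in mm, angles in rad, forces in N, time in s.
With the tool pointing down it reaches from about 425 to 950 mm from the base axis. Payload 16.7 kg.
Tool frame: the origin (TCP) lies at the very end of the fingers, on their centre line; the grasp point (between the pads) lies 19 mm behind it; z points along the fingers, x is the direction in which the jaws open and shut, and the axes are right-handed (so a half turn about z gives the same grasp; the last joint's range is limited). The gripper opens to 94 mm and grips with 3 to 60 N. Pads are 16 mm wide; open, the fingers measure 119 mm over their backs; the gripper's body (75 mm by 177 mm) begins 78 mm behind the grasp point.
Start: joints at [-0.149, 0.426, 0.074, 1.606, -0.034, 1.111, -0.067], TCP at [674.962, -0.018, 205.467] pointing down, gripper open.
Joint ranges: [-2.85, 2.85], [-0.5, 2.14], [-1.23, 1.37], [0.21, 2.46], [-1.02, 4.16], [0.16, 2.05], [-2.73, 2.73]. Speed limits (rad/s): [1.89, 1.89, 2.39, 2.39, 3.01, 3.01, 3.01].

INTERFACE

Orientations are given as a unit quaternion [x, y, z, w].
In Python, from station import get_state, snapshot, calibration, close_job, boxes_of, tip_of gives the robot as it stands.
- The arm moves only by the shell command python3 -m crank 'ROWS'. ROWS is a JSON object of lists of equal length, an entry for each row: "xyz": the shift along the tool's x, y, z in mm, a list of three; "rotation": the turn, a rotation vector about the tool's x, y, z in rad, a list of three; "claw": the finger opening in mm, from 0 to 94. In form: {"xyz": [[x, y, z], ...], "rotation": [[rx, ry, rz], ...], "claw": [claw, ...]}. A call has 1 to 12 rows; each row is the pose to reach, as a shift and turn from the pose measured when the call began, along the tool's axes at that moment; what a row does not reach only later rows make up. A row lasts 1/8 s, in which the tool goes at most 62.5 mm and 10.7 degrees, less where a joint would pass 70% of its speed; a pose out of reach is approached as far as the arm can. A call with a gripper value outside its range is refused whole. The fingers move at their own pace and stop on an object; the grip force is fixed at half the most. Time passes only in rows, so rows that repeat a pose let the fingers close. It gives the time, the measured TCP pose, the force and the opening at its end, in the units of the state.
- get_state(): the state, without advancing time (a new reading comes with each control period).
- snapshot(name): name is "scene" or "side" or "wrist"; returns the picture (480x640x3 uint8, red, green, blue); there is no depth.
- calibration(name): a dict with "fx", "fy", "cx", "cy" (pixels), "D" ([k1, k2, p1, p2, k3] as OpenCV has them; the pictures are not rectified), "xyz" and "orientation" of the camera in the world. Camera axes: x right, y up, looking along -z (the intrinsics and any distortion apply to the point x, -y, -z); pixel columns grow to the right and rows downward; lengths in mm; the calibration is good to about 2 mm. A picture is of the moment at which its call begins: read the wrist's pose just before it. calibration takes no time and is no camera call; for the wrist camera it gives the pose at the moment of the call.
- close_job(): hands the job in, once; it reports no verdict.
Trained networks look in the newest picture that a camera, given by its name, has taken for a name from the list of things; names that differ only in an ending like _2 or _b are one class to them, and where a whole thing is asked for, a point or a joint stands for the part that bears it (a point fixed in the world has none). Each returns a list of dicts, best first, with "conf" (0 to 1); they miss things now and then, are a little off and sometimes report something else, mostly with a low value. They report only what shows in the picture. A call takes as long as a camera call.
- boxes_of(thing, camera): "point" ([x, y, z] in mm, in world coordinates, good to about 4 mm: the middle of the surface that is visible of it).
- tip_of(thing, camera): "point" ([x, y, z] in mm, in world coordinates, good to about 4 mm: a listed point, or the origin of a listed thing).
The state is a dict: "time": time; "joint_positions": joint angles; "qvel": joint speeds; "tau": joint torques, N m; "tcp_pos": TCP position; "tool_rot": TCP orientation; "ft_force": force on the tool from outside, world axes, zero at the start; "wrist_torque": the same for the moment, N m; "gripper_width": finger opening in mm.
Only numpy, scipy, OpenCV 4.12 (cv2) and the standard library are available. Lean on these libraries where they do the work, as an engineer would, in place of code of your own. Each camera call takes 0.05 s, during which the arm holds its last target. There are 200 camera calls.

TASK

Clear the spot in front of the ash lip: put the steel key fob in the round dish and the loose chrome peg in the wooden tray. Then pick up the hook rail and hold it in the air, pegs facing away from the lip, against the lip's two rubber buffers, level, with its top edge in line with the lip's top edge and its ends in line with the lip's ends, pushing both buffers in evenly by about half their travel (roughly 12 newtons in all) and never so far that they bottom out. Finish while still holding and pressing it there, so that someone can screw it on, and leave everything else where it is.

Things in the scene. Friction and masses are not known exactly. Their poses are not given: they have to be found in the camera images.
- lip: Fixed upright ash board, 220 mm wide (y), 70 mm high, front face at x = +45 mm, back at +63 mm, with two sprung rubber buffers before it. Origin: on the shelf surface, midway between the buffers, in the plane of their unpressed front faces. x points from buffers to board (pressing direction), z up. A finger fits between the buffers, behind the rail.
- buffer_left (a joint): How far the buffer at the lip's y = +70 mm (black disc 24 mm wide, centre 45 mm above the shelf) is pushed in along the lip's x (m): 0 free, 0.012 bottomed out; spring of 1 N per mm from zero.
- buffer_right (a joint): The same for the buffer at y = -70 mm.
- rail: Hook rail: ash batten 220 mm long (y), 24 thick (x), 50 high (z), 0.16 to 0.29 kg, standing on its long edge. Four chrome pegs stick out 28 mm from its front (-x) face at y = +-55, +-92 mm, 25 mm up; the middle 90 mm is free. Origin: centre of the underside; flat back at x = +12 mm. Held right, its axes are parallel to the lip's and its origin is 20 mm above the shelf.
- rail_pegs (a point): Point midway between the tips of the rail's pegs, 40 mm in front (-x) of its origin and 25 mm up.
- fob: Steel key fob lying flat before the lip: a rounded block 50 (its x) x 26 (y) x 12 mm with a split ring on its +x end (to x = 50 mm); 50 g. Origin: centre of the block's underside.
- peg: Loose chrome coat peg standing upright before the lip: flange 32 mm wide and 5 mm high at the foot, stem 14 mm, head 22 mm wide from 33 to 43 mm up, 45 mm high in all, 60 g. Origin: centre of its underside.
- dish: Round white dish, fixed: 140 mm wide at the rim, 35 mm high, floor about 5 mm up. Origin: centre of its underside.
- tray: Open wooden tray, fixed: 110 (its x) x 150 (y) mm, 30 mm high, walls and floor 5 mm. Origin: centre of its underside.
- paperweight: Bystander: round glass paperweight, 72 mm wide, 54 mm high; origin under its centre.
- puck: Bystander: black charging puck, 94 mm wide, 10 mm high; origin under its centre.
- watch: Bystander: silver smartwatch lying flat with its strap open along its y, about 180 x 38 x 11 mm; origin under its centre.
- case: Bystander: green sunglasses case, 62 x 160 (y) x 42 mm; origin under its centre.
- driver: Bystander: screwdriver lying along its x, 200 mm long.
- screwbox: Bystander: closed cardboard box of screws, 55 x 80 x 30 mm; origin under its centre.
- pot: Bystander: small empty terracotta pot, 60 mm wide, 55 mm high; origin under its centre.

How it is judged (in metres and radians):
On the way, in this order (a step that is already met when the one before it is completed fails the run):
1. the fob lies in the dish and the peg in the tray, both let go (horizontal distance between fob and dish below 0.055 m and z of fob in the frame of dish between 0 and 0.035 m and x of peg in the frame of tray between -0.052 and 0.052 m and y of peg in the frame of tray between -0.072 and 0.072 m and z of peg in the frame of tray between 0 and 0.03 m and contact force between the fingers and fob below 0.05 N and contact force between the fingers and peg below 0.05 N), for 0.2 s.
2. the rail is held against both buffers, in line with the lip, each pushed in between 3 and 9 mm (z of rail in the frame of lip between 0.011 and 0.029 m and y of rail in the frame of lip between -0.01 and 0.01 m and x of rail_pegs in the frame of lip below -0.03 m and angle between rail's own z axis and vertical below 0.12 rad and angle between the x axis of rail and the x axis of lip, either way round below 0.1 rad and value of joint buffer_left between 0.003 and 0.009 m and value of joint buffer_right between 0.003 and 0.009 m and contact force between rail and lip between 6 and 20 N and contact force between the fingers and rail above 2 N), for 0.2 s.
At the end, for the whole second after the job is handed in: Fob in dish, peg in tray, let go. Rail still in the fingers, steady, pegs outward, underside 11-29 mm above the shelf, middle within 10 mm of the lip's sideways, upright within 7 deg, parallel within 5.7 deg, each buffer in by 3 to 9 mm, 6 to 20 N between rail and lip in all (all of step 1 and all of step 2 and linear speed of rail below 0.01 m/s); the arm keeps its last pose, push and grip.
It fails at once if a buffer is bottomed out (value of joint any of buffer_left, buffer_right above 0.0113 m).
It fails at once if a bystander (paperweight, puck, watch, sunglasses case, screwdriver, screw box, pot) is moved by more than 25 mm (distance of any of paperweight, puck, watch, case, driver, screwbox, pot from where it was at the start of the episode above 0.025 m).
It also fails if it takes over 67 s, if anything falls off the work surface, if the arm or the gripper's body presses on something with over 40 N, if the wrist force passes 120 N, or if a joint passes its speed limit or range.

## Working session

There is one attempt and no reset: what is moved stays moved. The work goes in short steps, Python scripts to look and compute and a shell command to move; the robot and the scene stay as the last step left them, time stands still between calls to the robot, and variables do not carry over. Pictures are saved under pics/ and viewed, about 8 in all and at most 12, crops included, and the job is handed in when it is done.

```bash
mkdir -p pics; cat > h.py <<'E'
import numpy as np, cv2
from scipy.spatial.transform import Rotation as R
from station import *
def shot(cam,name):
    im=snapshot(cam); cv2.imwrite(f'pics/{name}.png',im[:,:,::-1]); return im
def rd(s=None):
    s=s or get_state(); r=R.from_quat(s['tool_rot'])
    print('t',round(s['time'],2),'tcp',np.round(s['tcp_pos'],1),'f',np.round(s['ft_force'],1),'w',round(s['gripper_width'],1),'q7',np.round(s['joint_positions'],2)); print('R',np.round(r.as_matrix(),3).tolist()); return s
def proj(cam,P,c=None):
    c=c or calibration(cam); r=R.from_quat(c['orientation'])
    p=r.inv().apply(np.atleast_2d(P)-np.array(c['xyz']))*[1,-1,-1]
    K=np.array([[c['fx'],0,c['cx']],[0,c['fy'],c['cy']],[0,0,1]])
    return cv2.projectPoints(p,np.zeros(3),np.zeros(3),K,np.array(c['D'],float))[0][:,0]
def ray(cam,uv,z,c=None):
    c=c or calibration(cam); K=np.array([[c['fx'],0,c['cx']],[0,c['fy'],c['cy']],[0,0,1]])
    n=cv2.undistortPoints(np.array(uv,float).reshape(-1,1,2),K,np.array(c['D'],float))[:,0]
    d=R.from_quat(c['orientation']).apply(np.c_[n[:,0],-n[:,1],-np.ones(len(n))])
    o=np.array(c['xyz']); return o+d*((z-o[2])/d[:,2])[:,None]
def togo(target,yaw=None,s=None):
    """shift in tool axes to world target; turn about z so that tool x points at yaw, tool down"""
    s=s or get_state(); r=R.from_quat(s['tool_rot'])
    print('shift',np.round(r.inv().apply(np.array(target)-s['tcp_pos']),1))
    if yaw is not None:
        for y in (yaw,yaw+np.pi):
            x=np.array([np.cos(y),np.sin(y),0]);z=np.array([0,0,-1]);t=R.from_matrix(np.c_[x,np.cross(z,x),z])
            print('turn',np.round((r.inv()*t).as_rotvec(),3))
E
python3 - <<'E'
from h import *
rd()
for c in('scene','side'):
    shot(c,c+'0')
    k=calibration(c); print(c,np.round(k['xyz']),np.round(R.from_quat(k['orientation']).as_matrix()[:,2],2))
    for n in 'lip rail rail_pegs fob peg dish tray buffer_left paperweight puck watch case driver screwbox pot'.split():
        o=[]
        if n!='buffer_left': o=[(np.round(d['point']).tolist(),round(d['conf'],2)) for d in tip_of(n,c)[:2]]
        b=[(np.round(d['point']).tolist(),round(d['conf'],2)) for d in boxes_of(n,c)[:2]] if n in('fob','rail','buffer_left') else ''
        print(n,o,b)
a=cv2.imread('pics/scene0.png');b=cv2.imread('pics/side0.png')
E
```

```text
t 0.0 tcp [674.6  -0.  204.8] f [1.1 0.1 0.2] w 93.9 q7 [-0.15  0.43  0.07  1.61 -0.03  1.11 -0.07]
R [[1.0, -0.0, -0.001], [-0.0, -1.0, -0.0], [-0.001, 0.0, -1.0]]
scene [1041.  740.  856.] [0.41 0.6  0.69]
lip [([625.0, -27.0, -2.0], 0.55), ([454.0, -287.0, -4.0], 0.16)] 
rail [([511.0, 320.0, -4.0], 0.71)] [([531.0, 345.0, 51.0], 0.81)]
rail_pegs [([547.0, 302.0, 23.0], 0.93)] 
fob [([521.0, -71.0, 1.0], 0.6), ([770.0, -156.0, -0.0], 0.59)] [([529.0, -65.0, 12.0], 0.43), ([381.0, -107.0, 11.0], 0.39)]
peg [([532.0, 57.0, 1.0], 0.69)] 
dish [([526.0, -68.0, -1.0], 0.65)] 
tray [([587.0, -346.0, -1.0], 0.74), ([512.0, 323.0, -2.0], 0.5)] 
buffer_left [] [([816.0, -148.0, 16.0], 0.21)]
paperweight [([701.0, 221.0, -0.0], 0.84), ([629.0, 454.0, -4.0], 0.3)] 
puck [([374.0, -115.0, 2.0], 0.72)] 
watch [([382.0, 97.0, -0.0], 0.86)] 
case [([784.0, 84.0, 1.0], 0.7), ([704.0, 220.0, -2.0], 0.37)] 
driver [([768.0, -157.0, -2.0], 0.57)] 
screwbox [([696.0, -221.0, 3.0], 0.84)] 
pot [([630.0, 455.0, -4.0], 0.9), ([545.0, 301.0, 24.0], 0.67)] 
side [ 229. -696.  623.] [-0.36 -0.74  0.57]
lip [([629.0, 457.0, -0.0], 0.24)] 
rail [([512.0, 323.0, 1.0], 0.76)] [([498.0, 291.0, 37.0], 0.83)]
rail_pegs [([548.0, 300.0, 27.0], 0.61)] 
fob [([530.0, -72.0, 6.0], 0.84), ([545.0, 301.0, 28.0], 0.46)] [([527.0, -78.0, 16.0], 0.8)]
peg [([532.0, 53.0, -4.0], 0.6)] 
dish [([451.0, -290.0, -5.0], 0.84)] 
tray [([582.0, -350.0, -2.0], 0.86)] 
buffer_left [] [([640.0, 34.0, 50.0], 0.57)]
paperweight [([705.0, 220.0, 4.0], 0.92)] 
puck [([376.0, -116.0, 3.0], 0.59), ([545.0, 298.0, 27.0], 0.53)] 
watch [([384.0, 99.0, 0.0], 0.95)] 
case [([780.0, 83.0, -3.0], 0.88)] 
driver [([767.0, -160.0, 2.0], 0.95)] 
screwbox [([697.0, -223.0, -1.0], 0.9)] 
pot [([631.0, 456.0, -0.0], 0.92), ([527.0, -74.0, 7.0], 0.27)]
```

View pics/scene0.png

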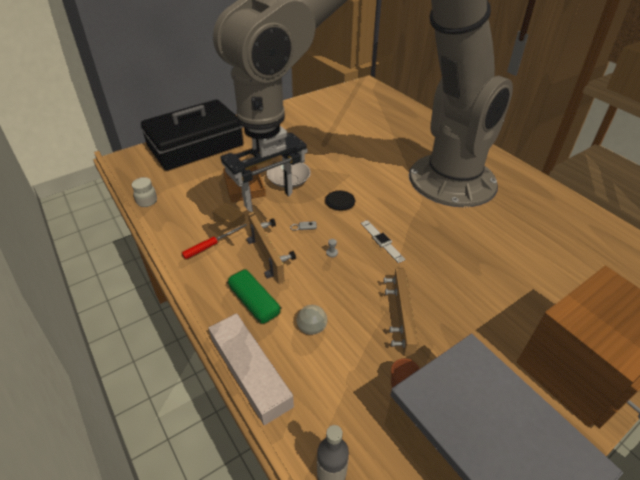

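View pics/side0.png

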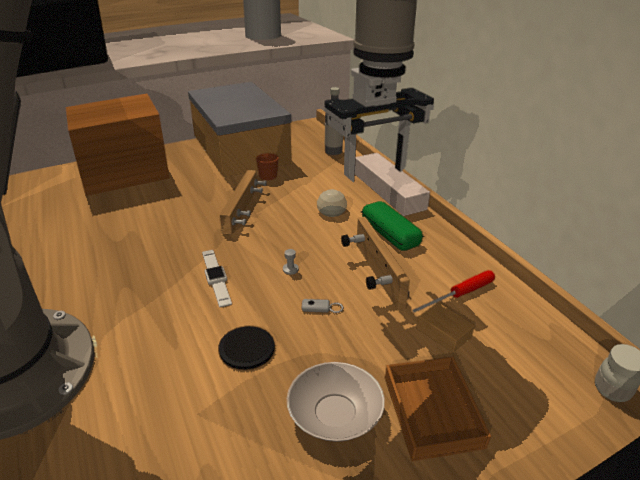

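Scene: lip near (265,250) with buffers at (271,222)/(295,257); fob (305,226), peg (332,247), rail (397,310) with its pegs toward +x. Side: dish (336,402), tray (437,407), both buffers at (346,240)/(371,282). Next, crops to get the lip's yaw and the fob's yaw.

```bash
python3 - <<'E'
from h import *
a=cv2.imread('pics/scene0.png')[190:290,225:345];b=cv2.imread('pics/side0.png')[205:325,285:425]
w=shot('wrist','w0')[:,:,::-1]
A=cv2.resize(a,(400,333),interpolation=3);B=cv2.resize(b,(400,343),interpolation=3)
o=np.zeros((600,800,3),np.uint8);o[:300,:400]=A[:300];o[:343,400:]=B;o[343:600,400:743]=cv2.resize(w,(343,257));cv2.imwrite('pics/c0.png',o)
print(proj('wrist',[[625,-27,45],[529,-72,6],[532,55,20]]))
for L,uv in (('scene',[(295,257),(271,222)]),('side',[(346,240),(371,282)])): print(L,np.round(ray(L,uv,45)))
E
```

```text
[[269.00663092 248.75444145]
 [187.72833625 277.62563984]
 [173.3611254  159.616002  ]]
scene [[641.  53.  45.]
 [624. -98.  45.]]
side [[645.  43.  45.]
 [623. -95.  45.]]
```

View pics/c0.png

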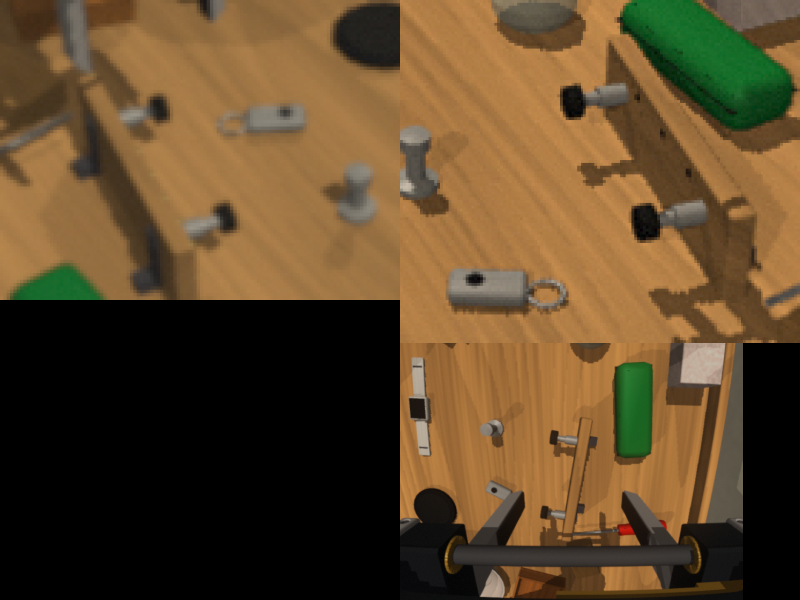

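```bash
python3 - <<'E'
from h import *
im=cv2.imread('pics/w0.png'); s=640/343
f=lambda x,y:((x-400)*s,(y-343)*s)
hsv=cv2.cvtColor(im,cv2.COLOR_BGR2HSV)
for nm,(u0,u1,v0,v1) in {'L':(275,296,160,192),'R':(258,287,302,332)}.items():
    m=(hsv[v0:v1,u0:u1,2]<60); y,x=np.nonzero(m); print(nm,x.min()+u0,x.max()+u0,y.min()+v0,y.max()+v0,len(x),np.round(ray('wrist',[(x.min()+u0,(y.min()+y.max())/2+v0)],45)))
print('lip edge z70',np.round(ray('wrist',[f(580,419),f(563,532),f(592,420)],70)))
print('fob',np.round(ray('wrist',[f(488,486),f(512,497)],12)))
print('peg head',np.round(ray('wrist',[f(488,429)],43)), 'flange',np.round(ray('wrist',[f(496,427)],3)))
for c in('scene','side'): print(c,proj(c,[[529,-72,6],[532,55,40]]).round())
cv2.imwrite('pics/c1.png',cv2.resize(im[110:380,150:400],None,fx=2.2,fy=2.2,interpolation=3))
d=ray('side',[(303,306),(330,306),(341,308)],8); print('fob side',d.round())
d=ray('scene',[(316,225),(299,226)],8); print('fob scene',d.round())
togo([531,55,140]); togo([531,55,19])
E
```

```text
L 280 294 164 189 306 [[637.  41.  45.]]
R 263 278 305 327 262 [[616. -97.  45.]]
lip edge z70 [[ 687.   72.   70.]
 [ 658. -123.   70.]
 [ 705.   70.   70.]]
fob [[507. -57.  12.]
 [553. -81.  12.]]
peg head [[533.  56.  43.]] flange [[531.  57.   3.]]
scene [[305. 225.]
 [330. 242.]]
side [[319. 306.]
 [292. 253.]]
fob side [[502. -63.   8.]
 [546. -84.   8.]
 [561. -97.   8.]]
fob scene [[505. -53.   8.]
 [547. -76.   8.]]
shift [-144.   -55.    65.5]
shift [-144.   -55.   186.5]
```

View pics/c1.png

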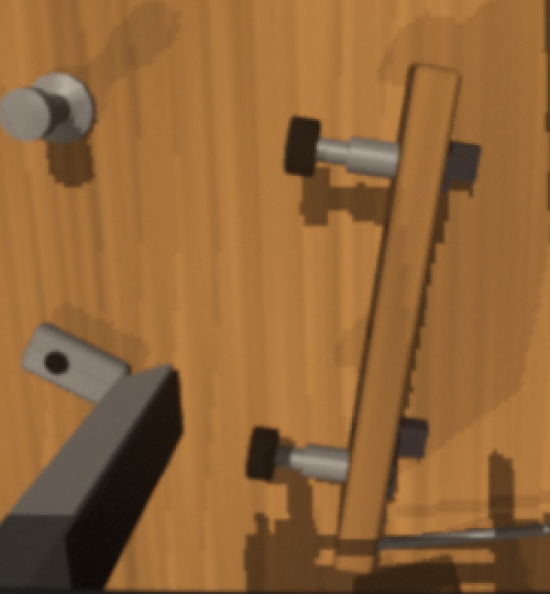

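The crop shows buffer discs at (302,146)/(262,453) and the lip's front top edge from (413,66) to (340,570). That gives lip yaw ≈ -8.6° and origin ≈ (626,-28), which agrees with the network. Picking up the peg first.

```bash
python3 -m crank '{"xyz":[[-50,-20,20],[-100,-38,45],[-143,-56,65],[-143,-56,110],[-143,-56,150],[-143,-56,180],[-143,-56,185],[-143,-56,185]],"rotation":[[0,0,0],[0,0,0],[0,0,0],[0,0,0],[0,0,0],[0,0,0],[0,0,0],[0,0,0]],"claw":[94,94,94,60,60,60,60,60]}' && python3 - <<'E'
from h import *
rd(); shot('side','s1');shot('scene','sc1')
a=cv2.imread('pics/side0.png')
o=np.hstack([cv2.resize(cv2.imread('pics/s1.png')[200:330,240:370],(400,400),interpolation=3),cv2.resize(cv2.imread('pics/sc1.png')[180:280,280:380],(400,400),interpolation=3)]);cv2.imwrite('pics/g1.png',o)
E
```

```text
time: 2.85
tcp_pos: [532.3, 56.0, 21.1]
tool_rot: [1.0, -0.0, 0.0, -0.0]
ft_force: [-0.2, 0.5, 0.3]
gripper_width: 59.9
t 2.85 tcp [532.3  56.   21.1] f [-0.2  0.5  0.3] w 59.9 q7 [-0.24  0.45  0.02  2.06 -0.02  0.63 -0.21]
R [[1.0, -0.0, 0.0], [-0.0, -1.0, 0.0], [0.0, -0.0, -1.0]]
```

View pics/g1.png

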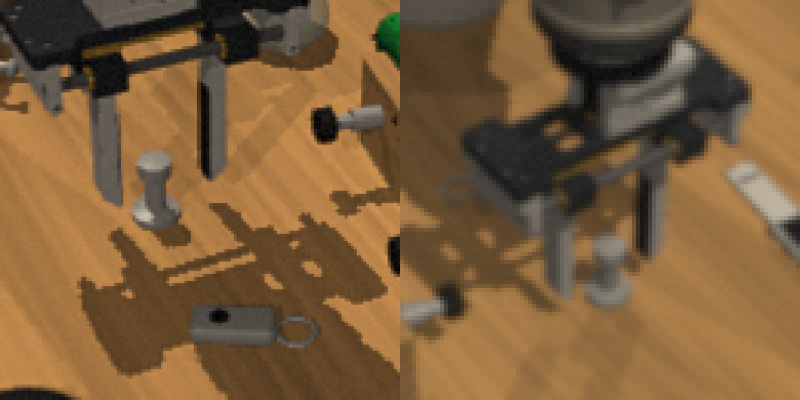

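Both views show the peg stem centred between the fingers. Closing and lifting.

```bash
python3 -m crank '{"xyz":[[0,0,0],[0,0,0],[0,0,0],[0,0,0],[0,0,-40],[0,0,-80],[0,30,-100],[5,85,-100],[12,140,-100],[19,195,-100],[26,250,-100],[33,300,-100]],"rotation":[[0,0,0],[0,0,0],[0,0,0],[0,0,0],[0,0,0],[0,0,0],[0,0,0],[0,0,0],[0,0,0],[0,0,0],[0,0,0],[0,0,0]],"claw":[5,5,5,5,5,5,5,5,5,5,5,5]}' && python3 - <<'E'
from h import *
rd(); togo([585,-346,130]); togo([585,-346,32])
E
```

```text
time: 4.45
tcp_pos: [565.4, -246.0, 121.6]
tool_rot: [1.0, -0.0, 0.001, -0.0]
ft_force: [0.6, 1.0, -0.3]
gripper_width: 20.8
t 4.45 tcp [ 565.4 -246.   121.6] f [ 0.6  1.  -0.3] w 20.8 q7 [ 0.19  0.42  0.15  1.83 -0.08  0.9   0.37]
R [[1.0, -0.001, 0.002], [-0.001, -1.0, 0.0], [0.002, -0.0, -1.0]]
shift [ 19.6 100.   -8.4]
shift [ 19.5 100.   89.6]
```

```bash
python3 -m crank '{"xyz":[[10,50,0],[20,98,0],[20,100,40],[20,100,75],[20,100,92],[20,100,92],[20,100,92],[20,100,92],[20,100,40],[20,100,-10],[10,50,-10],[0,0,-10]],"rotation":[[0,0,0],[0,0,0],[0,0,0],[0,0,0],[0,0,0],[0,0,0],[0,0,0],[0,0,0],[0,0,0],[0,0,0],[0,0,0],[0,0,0]],"claw":[5,5,5,5,5,5,45,45,45,45,50,50]}' && python3 - <<'E'
from h import *
rd(); shot('side','s2'); print([(np.round(d['point']),round(d['conf'],2)) for d in tip_of('peg','side')])
f=[(np.round(d['point']),round(d['conf'],2)) for d in tip_of('fob','side')]; print(f)
c=np.array([526,-68.]);togo([526,-68,100],np.deg2rad(-27.5+90));togo([526,-68,4])
E
```

```text
time: 5.95
tcp_pos: [565.7, -245.2, 133.1]
tool_rot: [1.0, -0.001, 0.002, 0.0]
ft_force: [1.5, 0.7, -0.3]
gripper_width: 49.8
t 5.95 tcp [ 565.7 -245.2  133.1] f [ 1.5  0.7 -0.3] w 49.8 q7 [ 0.19  0.4   0.15  1.82 -0.08  0.92  0.37]
R [[1.0, -0.001, 0.004], [-0.001, -1.0, -0.0], [0.004, 0.0, -1.0]]
[(array([ 585., -346.,    3.]), 0.97), (array([383.,  97.,   2.]), 0.37)]
[(array([527., -68.,   3.]), 0.73)]
shift [ -39.5 -175.3   32.8]
turn [ 1.000e-03 -3.000e-03 -1.088e+00]
turn [-4.000e-03 -1.000e-03  2.054e+00]
shift [ -39.8 -175.3  128.8]
```

```bash
python3 -m crank '{"xyz":[[-8,-40,0],[-16,-80,0],[-24,-120,0],[-32,-155,10],[-39,-176,30],[-39,-176,60],[-39,-176,90],[-39,-176,90]],"rotation":[[0,0,-0.18],[0,0,-0.36],[0,0,-0.54],[0,0,-0.72],[0,0,-0.9],[0,0,-1.08],[0,0,-1.09],[0,0,-1.09]],"claw":[60,60,60,60,60,60,60,60]}' && python3 - <<'E'
from h import *
s=rd(); 
for c in('wrist',): shot(c,'w3')
im=cv2.imread('pics/w3.png'); P=[s['tcp_pos']*np.array([1,1,0])+[0,0,8]]; print('tcp foot',proj('wrist',P))
togo([527,-69,4])
cv2.imwrite('pics/g3.png',cv2.resize(im,(480,360)))
E
```

```text
time: 7.1
tcp_pos: [526.0, -68.2, 41.7]
tool_rot: [0.855, 0.519, 0.0, -0.0]
ft_force: [-0.9, 0.2, 1.2]
gripper_width: 59.7
t 7.1 tcp [526.  -68.2  41.7] f [-0.9  0.2  1.2] w 59.7 q7 [ 0.11  0.41 -0.12  2.06  0.08  0.68  1.03]
R [[0.461, 0.887, 0.001], [0.887, -0.461, 0.001], [0.001, 0.0, -1.0]]
tcp foot [[322.77293178 266.20231363]]
shift [-0.8  0.5 39. ]
```

View pics/w3.png

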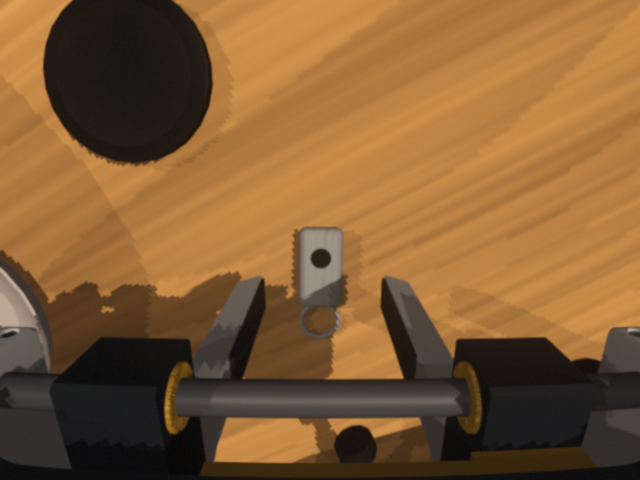

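The wrist view shows the fob (322,266) square and centred between the fingers, right on the predicted TCP foot (323,266). Grasping it and carrying it to the dish.

```bash
python3 -m crank '{"xyz":[[0,0,20],[0,0,37],[0,0,38],[0,0,38],[0,0,38],[0,0,38],[0,0,0],[0,0,-45],[-50,8,-60],[-105,16,-60],[-160,25,-60],[-210,33,-60]],"rotation":[[0,0,0],[0,0,0],[0,0,0],[0,0,0],[0,0,0],[0,0,0],[0,0,0],[0,0,0],[0,0,0],[0,0,0],[0,0,0],[0,0,0]],"claw":[60,60,60,10,10,10,10,10,10,10,10,10]}' && python3 - <<'E'
from h import *
rd(); togo([452,-289,13])
E
```

```text
time: 8.65
tcp_pos: [458.4, -271.6, 103.1]
tool_rot: [0.855, 0.519, 0.001, 0.001]
ft_force: [0.9, 0.9, 0.6]
gripper_width: 9.9
t 8.65 tcp [ 458.4 -271.6  103.1] f [0.9 0.9 0.6] w 9.9 q7 [ 0.45  0.32 -0.04  2.02  0.02  0.8   1.49]
R [[0.461, 0.887, 0.003], [0.887, -0.461, 0.0], [0.002, 0.003, -1.0]]
shift [-18.6   2.2  90.1]
```

The opening is 9.9 mm, so the fob isn't in the fingers. Looking for where it is.

```bash
python3 - <<'E'
from h import *
rd()
for c in('side','scene'):
    shot(c,c+'4'); print(c,[(np.round(d['point']),round(d['conf'],2)) for d in tip_of('fob',c)])
s=cv2.imread('pics/side4.png')
cv2.imwrite('pics/g4.png',np.hstack([cv2.resize(s[200:440,220:420],(400,480),interpolation=3),cv2.resize(cv2.imread('pics/scene4.png')[180:280,270:350],(384,480),interpolation=3)]))
E
```

```text
t 8.65 tcp [ 458.4 -271.6  103.1] f [0.9 0.9 0.6] w 9.9 q7 [ 0.45  0.32 -0.04  2.02  0.02  0.8   1.49]
R [[0.461, 0.887, 0.003], [0.887, -0.461, 0.0], [0.002, 0.003, -1.0]]
side [(array([527., -73.,   6.]), 0.6)]
scene [(array([522., -68.,  -0.]), 0.49)]
```

View pics/g4.png

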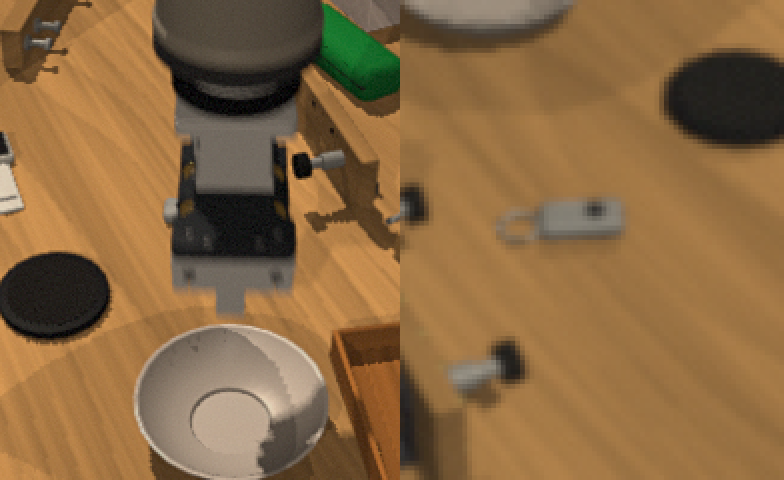

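The fob hasn't moved: I lifted before the fingers had fully closed. Retrying with a narrower opening and a longer close.

```bash
python3 -m crank '{"xyz":[[55,-8,0],[110,-17,0],[165,-26,20],[212,-34,50],[212,-34,60],[212,-34,80],[212,-34,97],[212,-34,99],[212,-34,99],[212,-34,99],[212,-34,99],[212,-34,99]],"rotation":[[0,0,0],[0,0,0],[0,0,0],[0,0,0],[0,0,0],[0,0,0],[0,0,0],[0,0,0],[0,0,0],[0,0,0],[0,0,0],[0,0,0]],"claw":[45,45,45,45,45,45,45,45,10,10,10,10]}' && python3 -m crank '{"xyz":[[0,0,0],[0,0,0],[0,0,0],[0,0,-20],[0,0,-60],[0,0,-95]],"rotation":[[0,0,0],[0,0,0],[0,0,0],[0,0,0],[0,0,0],[0,0,0]],"claw":[10,10,10,10,10,10]}' && python3 - <<'E'
from h import *
rd(); togo([452,-289,100]); togo([452,-289,13])
E
```

```text
time: 10.35
tcp_pos: [527.4, -66.7, 4.7]
tool_rot: [0.855, 0.518, 0.002, 0.001]
ft_force: [-0.8, -0.4, 8.0]
gripper_width: 25.7
time: 11.1
tcp_pos: [527.0, -66.7, 100.8]
tool_rot: [0.855, 0.518, 0.002, 0.001]
ft_force: [0.2, -0.5, -0.5]
gripper_width: 25.7
t 11.1 tcp [527.  -66.7 100.8] f [ 0.2 -0.5 -0.5] w 25.7 q7 [ 0.12  0.32 -0.13  2.02  0.06  0.8   1.04]
R [[0.463, 0.886, 0.003], [0.886, -0.463, 0.001], [0.002, 0.003, -1.0]]
shift [-231.8   36.5    0.4]
shift [-232.    36.2   87.4]
```

Held at 25.7 mm. Into the dish.

```bash
python3 -m crank '{"xyz":[[-50,8,0],[-105,17,0],[-160,25,0],[-210,33,0],[-232,36,20],[-232,36,55],[-232,36,82],[-232,36,84],[-232,36,84],[-232,36,84],[-232,36,40],[-232,36,-10]],"rotation":[[0,0,0],[0,0,0],[0,0,0],[0,0,0],[0,0,0],[0,0,0],[0,0,0],[0,0,0],[0,0,0],[0,0,0],[0,0,0],[0,0,0]],"claw":[10,10,10,10,10,10,10,10,40,40,40,40]}' && python3 - <<'E'
from h import *
rd(); shot('side','s5')
for n in('fob','peg'): print(n,[(np.round(d['point']),round(d['conf'],2)) for d in tip_of(n,'side')])
s=cv2.imread('pics/s5.png')[170:470,200:500]; 
shot('scene','sc5'); z=cv2.imread('pics/sc5.png')[250:380,340:470]
cv2.imwrite('pics/g5.png',np.hstack([cv2.resize(s,(400,400)),cv2.resize(z,(400,400),interpolation=3)]))
for p in([(510,321),],): pass
togo([512,322,200],np.deg2rad(150))
E
```

```text
time: 12.6
tcp_pos: [451.2, -288.8, 112.1]
tool_rot: [0.855, 0.518, 0.001, 0.0]
ft_force: [1.3, -0.5, -0.3]
gripper_width: 39.7
t 12.6 tcp [ 451.2 -288.8  112.1] f [ 1.3 -0.5 -0.3] w 39.7 q7 [ 0.48  0.31 -0.04  2.01  0.01  0.82  1.53]
R [[0.463, 0.886, 0.003], [0.886, -0.463, 0.001], [0.002, 0.002, -1.0]]
fob [(array([ 452., -288.,   11.]), 0.94)]
peg [(array([ 585., -344.,   -0.]), 0.86)]
shift [ 569.8 -229.6  -88. ]
turn [ 0.006  0.003 -1.529]
turn [ 0.003 -0.006  1.613]
```

View pics/g5.png

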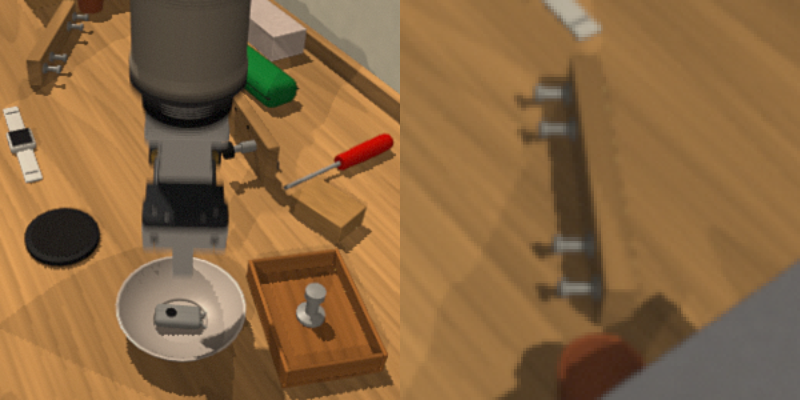

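Fob lies in the dish (crop at (180,318)) and the peg stands in the tray (312,305), so step 1 is met. The rail's middle is free. Heading over the rail with jaws at yaw 150°, which leaves joint 7 enough range for the later half turn.

```bash
python3 -m crank '{"xyz":[[30,-12,-30],[80,-32,-60],[130,-52,-75],[180,-72,-75],[230,-93,-75],[280,-113,-75],[330,-133,-75],[380,-153,-75],[430,-173,-75],[480,-193,-75],[530,-213,-75],[565,-228,-75]],"rotation":[[0,0,-0.1],[0,0,-0.25],[0,0,-0.4],[0,0,-0.55],[0,0,-0.7],[0,0,-0.85],[0,0,-1.0],[0,0,-1.15],[0,0,-1.3],[0,0,-1.45],[0,0,-1.53],[0,0,-1.53]],"claw":[60,60,60,60,60,60,60,60,60,60,60,60]}' && python3 -m crank '{"xyz":[[0,0,0],[0,0,0]],"rotation":[[0,0,0],[0,0,0]],"claw":[60,60]}' >/dev/null; python3 - <<'E'
from h import *
s=rd(); shot('wrist','w6')
for n in('rail','rail_pegs'): print(n,[(np.round(d['point']),round(d['conf'],2)) for d in tip_of(n,'wrist')][:2])
print('boxes base',ray('side',[(165,185),(290,165),(232,155)],0).round())
def fr(x,y,z,yaw=np.deg2rad(150),o=np.array([512,322,0])): return o+[x*np.cos(yaw)-y*np.sin(yaw),x*np.sin(yaw)+y*np.cos(yaw),z]
print(proj('wrist',[fr(0,0,50),fr(12,110,50),fr(12,-110,50),fr(-12,110,50),fr(-12,-110,50)]).round())
E
```

```text
time: 14.3
tcp_pos: [510.5, 319.3, 185.9]
tool_rot: [0.257, 0.966, 0.0, 0.002]
ft_force: [0.2, -0.3, 0.4]
gripper_width: 60.0
t 14.55 tcp [510.  318.7 184.9] f [-0.1 -0.9  0.9] w 59.7 q7 [-0.21  0.38 -0.57  1.77  0.24  1.06  1.75]
R [[-0.868, 0.496, 0.003], [0.496, 0.868, -0.002], [-0.004, 0.0, -1.0]]
rail [(array([517., 321.,  -1.]), 0.67)]
rail_pegs []
boxes base [[370. 528.   0.]
 [710. 493.   0.]
 [584. 627.   0.]]
[[326. 234.]
 [342. 100.]
 [338. 346.]
 [311. 100.]
 [313. 345.]]
```

View pics/w6.png

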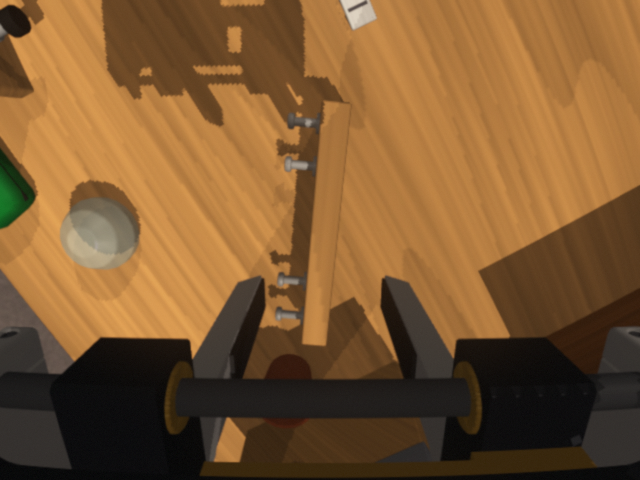

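Wrist view: rail top corners at (323,101), (350,103), (303,345) and (328,346). Its pegs point left in the image, away from the tool's x.

```bash
python3 - <<'E'
from h import *
p=ray('wrist',[(323,101),(350,103),(303,345),(328,346)],50); print(p.round(1))
d=(p[0]+p[1]-p[2]-p[3])/2; y=np.arctan2(d[1],d[0]); c=p.mean(0); print('len',np.linalg.norm(d),'c',c,'rail yaw',np.degrees(y)-90+360)
togo([*c[:2],7],y-np.pi/2)
E
```

```text
[[459.9 226.2  50. ]
 [442.  238.1  50. ]
 [585.2 406.3  50. ]
 [565.1 419.   50. ]]
len 219.06164774530404 c [513.04947927 322.3873734   50.        ] rail yaw 145.4729700442448
shift [  1.    4.9 178.7]
turn [0.001 0.005 0.082]
turn [-7.00e-03  2.00e-03 -3.06e+00]
```

```bash
python3 -m crank '{"xyz":[[1,5,50],[1,5,100],[1,5,140],[1,5,165],[1,5,178],[1,5,179],[1,5,179],[1,5,179],[1,5,179],[1,5,179],[1,5,179],[1,5,179]],"rotation":[[0,0,0.08],[0,0,0.082],[0,0,0.082],[0,0,0.082],[0,0,0.082],[0,0,0.082],[0,0,0.082],[0,0,0.082],[0,0,0.082],[0,0,0.082],[0,0,0.082],[0,0,0.082]],"claw":[55,50,50,50,50,50,10,10,10,10,10,10]}' && python3 -m crank '{"xyz":[[0,0,0],[0,0,-30],[0,0,-80],[0,0,-110]],"rotation":[[0,0,0],[0,0,0],[0,0,0],[0,0,0]],"claw":[10,10,10,10]}'; python3 - <<'E'
from h import *
x=np.array([np.cos(-.15),np.sin(-.15)]); s=rd()
o=np.array([626.5,-28.]); t=o-70*x; togo([*t,117],-.15)
E
```

```text
time: 16.2
tcp_pos: [513.4, 322.9, 7.5]
tool_rot: [0.297, 0.955, 0.0, 0.003]
ft_force: [-1.6, -1.2, 6.6]
gripper_width: 24.0
time: 16.7
tcp_pos: [513.1, 323.3, 119.6]
tool_rot: [0.297, 0.955, 0.001, 0.003]
ft_force: [1.2, 0.2, -2.0]
gripper_width: 23.8
t 16.7 tcp [513.1 323.3 119.6] f [ 1.2  0.2 -2. ] w 23.8 q7 [-0.25  0.45 -0.54  1.82  0.29  0.94  1.62]
R [[-0.824, 0.567, 0.006], [0.567, 0.824, -0.0], [-0.005, 0.004, -1.0]]
shift [-229.7 -255.7    3. ]
turn [ 0.008 -0.003  2.689]
turn [ 0.002  0.006 -0.453]
```

Rail held at 23.8 mm. Carrying it over at z ≈ 115 while turning toward the lip.

```bash
python3 -m crank '{"xyz":[[-8,-9,0],[-25,-28,0],[-45,-50,0],[-65,-72,0],[-85,-95,0],[-105,-117,0],[-125,-140,0],[-145,-162,0],[-165,-184,0],[-185,-206,0],[-205,-228,0],[-220,-245,0]],"rotation":[[0,0,0.08],[0,0,0.22],[0,0,0.38],[0,0,0.54],[0,0,0.7],[0,0,0.86],[0,0,1.02],[0,0,1.18],[0,0,1.34],[0,0,1.5],[0,0,1.66],[0,0,1.82]],"claw":[10,10,10,10,10,10,10,10,10,10,10,10]}' ; python3 - <<'E'
from h import *
x=np.array([np.cos(-.15),np.sin(-.15)]); s=rd()
o=np.array([626.5,-28.]); t=o-75*x; togo([*t,117],-.15)
E
```

```text
time: 18.2
tcp_pos: [555.2, -4.6, 119.9]
tool_rot: [0.937, 0.349, 0.003, 0.001]
ft_force: [0.1, -0.5, -2.6]
gripper_width: 23.7
t 18.2 tcp [555.2  -4.6 119.9] f [ 0.1 -0.5 -2.6] w 23.7 q7 [-0.04  0.33 -0.08  1.96  0.04  0.85  0.57]
R [[0.757, 0.654, 0.006], [0.654, -0.757, -0.0], [0.005, 0.004, -1.0]]
shift [-10.2   7.3   2.9]
turn [ 0.002 -0.006  0.863]
turn [ 0.008  0.003 -2.279]
```

```bash
python3 -m crank '{"xyz":[[-3,2,1],[-6,5,2],[-10,7,3],[-10,7,3],[-10,7,3],[-10,7,3],[-10,7,3]],"rotation":[[0,0,0.16],[0,0,0.32],[0,0,0.48],[0,0,0.64],[0,0,0.8],[0,-0.006,0.863],[0,-0.006,0.863]],"claw":[10,10,10,10,10,10,10]}' ; python3 - <<'E'
from h import *
s=rd(); shot('wrist','w7'); shot('side','s7'); shot('scene','sc7')
for c in('side','scene','wrist'):
  for n in('rail','rail_pegs','lip'): print(c,n,[(np.round(d['point']),round(d['conf'],2)) for d in tip_of(n,c)][:2])
x=np.array([np.cos(-.15),np.sin(-.15),0]);y=np.array([-x[1],x[0],0]);o=np.array([626.5,-28,0]);z=np.array([0,0,1])
f=lambda a,b,c:o+a*x+b*y+c*z
print('pred lip corners front L,R top; buffers; ',proj('wrist',[f(45,110,70),f(45,-110,70),f(63,110,70),f(0,70,45),f(0,-70,45)]).round())
w=cv2.imread('pics/w7.png')
cv2.imwrite('pics/g7.png',cv2.resize(w,(800,600),interpolation=3))
E
```

```text
time: 19.08
tcp_pos: [552.2, -16.3, 116.9]
tool_rot: [0.997, -0.075, 0.0, 0.001]
ft_force: [0.3, 0.2, -2.0]
gripper_width: 23.7
t 19.07 tcp [552.2 -16.3 116.9] f [ 0.3  0.2 -2. ] w 23.7 q7 [-0.16  0.33  0.09  1.97 -0.04  0.84 -0.2 ]
R [[0.989, -0.149, 0.001], [-0.149, -0.989, -0.002], [0.001, 0.002, -1.0]]
side rail [(array([554., -14., 109.]), 0.56)]
side rail_pegs [(array([512., -13., 138.]), 0.64)]
side lip []
scene rail [(array([552., -17., 106.]), 0.64), (array([515.,  -7., 134.]), 0.5)]
scene rail_pegs [(array([513., -11., 132.]), 0.96), (array([ 447., -291.,   -2.]), 0.68)]
scene lip [(array([624., -26.,   3.]), 0.72)]
wrist rail [(array([558., -17., 107.]), 0.97)]
wrist rail_pegs [(array([ 695., -225.,    0.]), 0.58)]
wrist lip []
pred lip corners front L,R top; buffers;  [[530.  80.]
 [485. 402.]
 [559.  81.]
 [436. 148.]
 [421. 338.]]
```

View pics/g7.png

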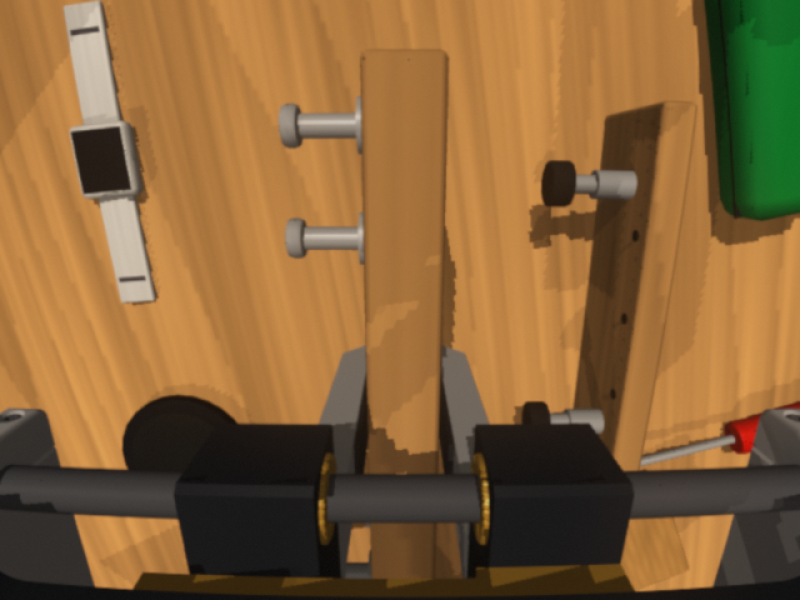

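The crop matches the predictions to about 2 px (lip corner (532,82) vs (530,80), buffers (434,146) vs (436,148)). The rail's edges converge slightly in the view, so I'll fit its pose in the hand (sideways slip and tilt) from its corners and pegs.

```bash
python3 - <<'E'
from h import *
from scipy.optimize import least_squares
s=get_state(); c=calibration('wrist'); T=R.from_quat(s['tool_rot'])
print('cam',np.round(T.inv().apply(np.array(c['xyz'])-s['tcp_pos'])),'look',T.inv().apply(-R.from_quat(c['orientation']).as_matrix()[:,2]).round(3))
S=1/1.25
P=np.array([[-12,110,50],[12,110,50],[-40,92,25],[-40,55,25]],float); U=np.array([(361,50),(447,50),(279,125),(285,238)])*S
E=[(-12,(369,345)),(12,(444,340))]
up=R.from_euler('z',-.15)
def f(p,full=False):
    # p: x,y,z offset in lip-aligned frame from tcp ; rotvec
    r=up*R.from_rotvec(p[3:]); w=lambda q:r.apply(np.atleast_2d(q))+s['tcp_pos']+up.apply(p[:3])
    e=list((proj('wrist',w(P),c)-U).ravel())
    for X,uv in E:
        a,b=proj('wrist',w([[X,80,50],[X,-10,50]]),c); d=b-a
        t=(uv[1]*S-a[1])/d[1]; e.append(a[0]+t*d[0]-uv[0]*S)
    return np.r_[e,(p[0])/3,(p[2]+7.5)/3,p[4]/.01]
r=least_squares(f,[0,0,-7.5,0,0,0]); print(r.x.round(3),'res',r.fun.round(1))
E
```

```text
cam [   1.  -78. -179.] look [0.    0.272 0.962]
[ 6.1400e-01  5.4400e-01 -1.0404e+01  3.0000e-02  2.0000e-02  5.0000e-03] res [-1.9 -0.5  1.6 -0.6  0.5  0.9  2.1  0.3 -1.4 -0.7  0.2 -1.   2. ]
```

The fit shows rail y-offset 0.5 mm, tilt 0.03 rad, and underside 8–10 mm below the TCP, all within tolerance. Descending, then advancing to just short of the buffers.

```bash
cat >> h.py <<'E'
X=np.array([np.cos(-.15),np.sin(-.15),0]);Y=np.array([-X[1],X[0],0]);O=np.array([626.5,-28,0])
def lipf(s=None):
    s=s or rd(); p=np.array(s['tcp_pos'])-O; F=np.array(s['ft_force']); print('lip x,y,z',np.round([p@X,p@Y,p[2]],1),'F',np.round([F@X,F@Y,F[2]],1))
E
python3 - <<'E'
from h import *
lipf(); togo(O-20*X-0.5*Y+[0,0,29],-.15)
E
```

```text
t 19.68 tcp [552.3 -16.5 116.9] f [-0.5  0.1 -2.1] w 23.7 q7 [-0.16  0.33  0.09  1.97 -0.04  0.84 -0.2 ]
R [[0.989, -0.15, 0.001], [-0.15, -0.989, -0.002], [0.001, 0.002, -1.0]]
lip x,y,z [-75.1   0.3 116.9] F [-0.5  0.  -2.1]
shift [55.   0.6 88. ]
turn [ 0.002 -0.001 -0.   ]
turn [-2.000e-03 -3.000e-03  3.141e+00]
```

```bash
python3 -m crank '{"xyz":[[0,0,30],[0,0.6,65],[0,0.6,88],[10,0.6,88],[25,0.6,88],[40,0.6,88],[50,0.6,88],[55,0.6,88],[55,0.6,88],[55,0.6,88]],"rotation":[[0,0,0],[0,0,0],[0,0,0],[0,0,0],[0,0,0],[0,0,0],[0,0,0],[0,0,0],[0,0,0],[0,0,0]],"claw":[10,10,10,10,10,10,10,10,10,10]}' ; python3 - <<'E'
from h import *
lipf()
E
```

```text
time: 20.92
tcp_pos: [606.2, -25.5, 28.9]
tool_rot: [0.997, -0.075, 0.0, 0.001]
ft_force: [0.5, -0.5, -2.8]
gripper_width: 24.3
t 20.93 tcp [606.2 -25.5  28.9] f [ 0.5 -0.5 -2.8] w 24.3 q7 [-0.13  0.52  0.08  1.9  -0.06  0.72 -0.17]
R [[0.989, -0.15, 0.0], [-0.15, -0.989, -0.002], [0.001, 0.002, -1.0]]
lip x,y,z [-20.4  -0.5  28.9] F [ 0.6 -0.5 -2.8]
```

Now creep forward, watching the force (world axes, against the lip's x).

```bash
python3 -m crank '{"xyz":[[3,0,0],[6,0,0],[9,0,0],[9,0,0],[9,0,0]],"rotation":[[0,0,0],[0,0,0],[0,0,0],[0,0,0],[0,0,0]],"claw":[10,10,10,10,10]}' ; python3 -c "from h import *;lipf()"; python3 -m crank '{"xyz":[[1,0,0],[2,0,0],[3,0,0],[3,0,0],[3,0,0]],"rotation":[[0,0,0],[0,0,0],[0,0,0],[0,0,0],[0,0,0]],"claw":[10,10,10,10,10]}' ; python3 - <<'E'
from h import *
lipf(); print(get_state()['wrist_torque'])
E
```

```text
time: 21.55
tcp_pos: [614.9, -26.7, 28.8]
tool_rot: [0.997, -0.075, 0.0, 0.001]
ft_force: [-1.5, 0.8, -1.7]
gripper_width: 24.2
t 21.55 tcp [614.9 -26.7  28.8] f [-1.5  0.8 -1.7] w 24.2 q7 [-0.12  0.54  0.08  1.88 -0.06  0.73 -0.16]
R [[0.989, -0.15, -0.0], [-0.15, -0.989, -0.002], [0.0, 0.002, -1.0]]
lip x,y,z [-11.7  -0.5  28.8] F [-1.6  0.6 -1.7]
time: 22.18
tcp_pos: [617.2, -27.1, 28.7]
tool_rot: [0.997, -0.075, -0.001, 0.001]
ft_force: [-5.6, 0.8, 1.0]
gripper_width: 24.3
t 22.18 tcp [617.2 -27.1  28.7] f [-5.6  0.8  1. ] w 24.3 q7 [-0.12  0.54  0.08  1.87 -0.06  0.73 -0.16]
R [[0.989, -0.15, -0.001], [-0.15, -0.989, -0.002], [-0.001, 0.002, -1.0]]
lip x,y,z [-9.3 -0.5 28.7] F [-5.7 -0.   1. ]
[ 0.270971    1.46952123 -0.06777332]
```

About 2 N/mm, as expected. Pushing roughly 3 mm more.

```bash
python3 -m crank '{"xyz":[[1,0,0],[2,0,0],[3,0,0],[3.5,0,0],[3.5,0,0],[3.5,0,0],[3.5,0,0]],"rotation":[[0,0,0],[0,0,0],[0,0,0],[0,0,0],[0,0,0],[0,0,0],[0,0,0]],"claw":[10,10,10,10,10,10,10]}' ; python3 - <<'E'
from h import *
for i in range(3): lipf(); shot(('side','scene','wrist')[i],'f%d'%i)
print(get_state()['wrist_torque'])
for c in('side','scene'): print([(n,np.round(d['point']),round(d['conf'],2)) for n in('rail','rail_pegs','fob','peg') for d in tip_of(n,c)[:1]])
A=cv2.resize(cv2.imread('pics/f0.png')[190:350,290:450],(400,400),interpolation=3);B=cv2.resize(cv2.imread('pics/f1.png')[190:310,220:340],(400,400),interpolation=3)
cv2.imwrite('pics/g8.png',np.hstack([A,B]))
C=cv2.imread('pics/f2.png'); cv2.imwrite('pics/g9.png',cv2.resize(C,(800,600)))
E
```

```text
time: 23.05
tcp_pos: [619.2, -27.5, 28.4]
tool_rot: [0.997, -0.075, -0.002, 0.001]
ft_force: [-11.1, 2.1, 5.2]
gripper_width: 24.1
t 23.05 tcp [619.2 -27.5  28.4] f [-11.1   2.1   5.2] w 24.1 q7 [-0.12  0.54  0.08  1.87 -0.06  0.74 -0.16]
R [[0.989, -0.15, -0.004], [-0.15, -0.989, -0.002], [-0.004, 0.002, -1.0]]
lip x,y,z [-7.3 -0.6 28.4] F [-11.3   0.4   5.2]
t 23.1 tcp [619.3 -27.5  28.4] f [-10.5   2.1   5.4] w 24.1 q7 [-0.12  0.54  0.08  1.87 -0.06  0.74 -0.16]
R [[0.989, -0.15, -0.004], [-0.15, -0.989, -0.002], [-0.004, 0.002, -1.0]]
lip x,y,z [-7.2 -0.6 28.4] F [-10.7   0.5   5.4]
t 23.15 tcp [619.2 -27.4  28.4] f [-10.9   1.4   5.2] w 23.9 q7 [-0.12  0.54  0.08  1.87 -0.06  0.74 -0.16]
R [[0.989, -0.149, -0.004], [-0.149, -0.989, -0.002], [-0.004, 0.002, -1.0]]
lip x,y,z [-7.3 -0.5 28.4] F [-11.   -0.2   5.2]
[ 0.36274556  2.35089041 -0.04924622]
[('rail', array([619., -26.,  20.]), 0.57), ('rail_pegs', array([583., -22.,  49.]), 0.72), ('fob', array([ 455., -290.,   11.]), 0.89), ('peg', array([ 585., -349.,    0.]), 0.92)]
[('rail', array([620., -31.,  18.]), 0.75), ('rail_pegs', array([579., -21.,  45.]), 0.65), ('peg', array([ 584., -348.,    5.]), 0.56)]
```

View pics/g9.png

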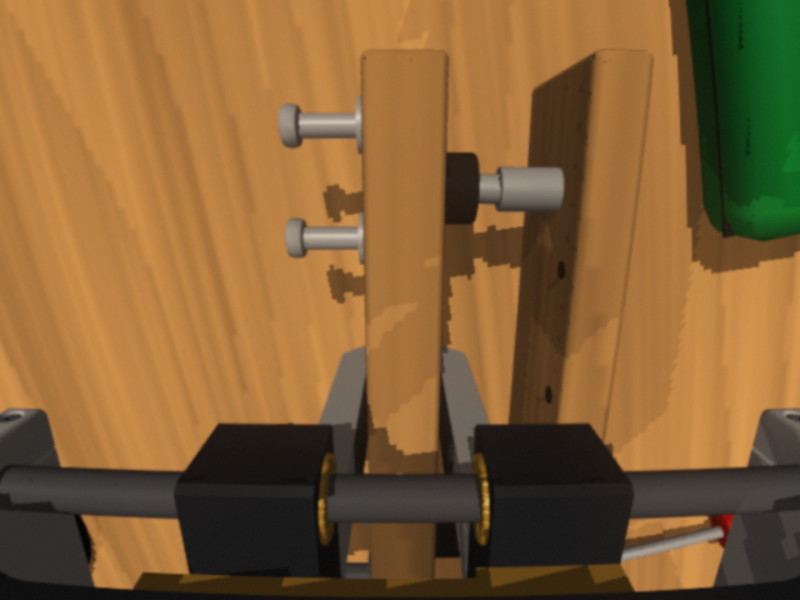

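View pics/g8.png

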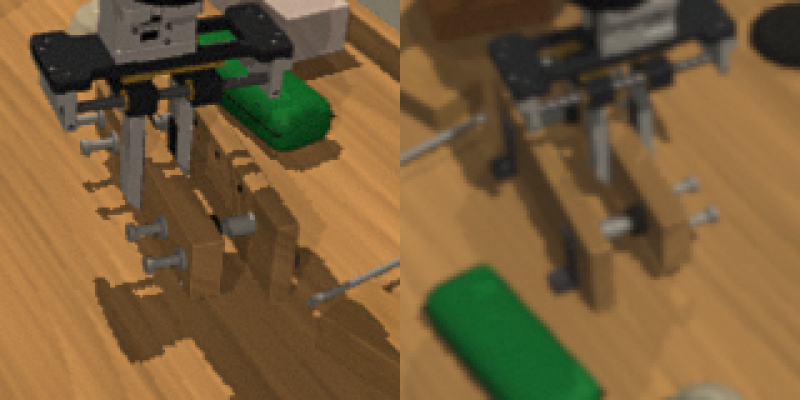

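Wrist view: rail and lip ends line up (v≈50 for both), and the edges are parallel by perspective. Left buffer (462,187) is pressed by the rail. Side and scene show the rail level, with top edges in line and pegs outward. Force is 11 N and the moment about z is ≈ 0, so the push is even. One steadiness check, then hand in.

```bash
python3 -m crank '{"xyz":[[0.5,0,0],[0.5,0,0],[0.5,0,0],[0.5,0,0]],"rotation":[[0,0,0],[0,0,0],[0,0,0],[0,0,0]],"claw":[10,10,10,10]}' ; python3 - <<'E'
from h import *
lipf(); snapshot('side'); snapshot('side'); lipf()
F=get_state()['ft_force']; assert 7<-F[0]<15
print(close_job())
E
```

```text
time: 24.1
tcp_pos: [618.5, -27.4, 28.2]
tool_rot: [0.997, -0.075, -0.003, 0.001]
ft_force: [-9.3, 1.1, 4.1]
gripper_width: 23.5
t 24.1 tcp [618.5 -27.4  28.2] f [-9.3  1.1  4.1] w 23.5 q7 [-0.12  0.54  0.08  1.87 -0.06  0.74 -0.16]
R [[0.989, -0.149, -0.006], [-0.149, -0.989, -0.001], [-0.006, 0.002, -1.0]]
lip x,y,z [-8.  -0.6 28.2] F [-9.4 -0.3  4.1]
t 24.2 tcp [618.5 -27.4  28.2] f [-8.3  0.9  4.2] w 23.8 q7 [-0.12  0.54  0.08  1.87 -0.06  0.74 -0.16]
R [[0.989, -0.149, -0.006], [-0.149, -0.989, -0.001], [-0.006, 0.002, -1.0]]
lip x,y,z [-8.  -0.6 28.2] F [-8.3 -0.3  4.2]
the job is handed in; nothing more can be done
None
```

The job is handed in. The rail is held and pressed against both buffers, but the final push is lighter than you asked: about 8–9 N instead of 12 N.

- **Clearing:** The fob is in the dish and the peg is in the tray, both let go; the pictures and the networks agree. The first fob grasp missed because I lifted before the fingers had closed. The fob did not move, and the second try worked.
- **Rail position:** It is held at its middle with the pegs outward. It sits about 0.5 mm off the lip's middle and parallel in the wrist view. Its underside is about 18–21 mm above the shelf, and the tilt is about 0.03 rad, measured before pressing.
- **Push:** It read about 11 N, then fell to 9.4 and 8.3 N after my last steadiness check, which lowered the arm's push target. That works out to about 4–4.5 mm on each buffer. It is inside the allowed 3–9 mm and 6–20 N, but below half travel.
- **Less certain:**
    - The wrist also read about 4 N upward, probably friction at the buffers.
    - I judged evenness from the near-zero twisting moment (about -0.05 N m, read at 11 N) and the parallel edges, not by measuring each buffer.
    - I saw no bystander moved in the pictures, but I did not measure them at the end.

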